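Fit and aim the hose elbow on the extraction box, then switch it over

TASK

Put the dark elbow on the extraction box's threaded stub, screw it down clockwise and stop at the last point before it reaches the collar at which its outlet points along the yellow arrow strip. Let go of it, then press the green key fully down so that the latched red key pops up; leave the blue key up and the things lying about where they are.

Things in the scene. Friction and masses are not known exactly. Their poses are not given: they have to be found in the camera images.
- elbow_center (a point): Grasp centre of the loose dark grey plastic elbow, which stands upright on its round skirt, 98 mm tall, about 0.18 kg. On the skirt's axis, 76 mm above the skirt's open rim, 22 mm below the top. Axes: z up the skirt, x level along the outlet leg. Two flat faces 44 mm apart (y = +22, -22 mm), 34 mm long, 42 mm high, are centred here for the fingers.
- elbow_rim (a point): Centre of the elbow's open lower rim, same axes. Skirt: outside radius 33 mm for 40 mm up, narrowing to radius 22 mm at 48 mm; bore radius 26.5 mm, 42 mm deep, then radius 17 mm. Three thread lugs 5 mm above the rim (at 0, 120, 240 degrees from the outlet) reach in to radius 22 mm.
- elbow_outlet (a point): Centre of the elbow's outlet mouth, 85 mm from the skirt's axis along the elbow's x, level with elbow_center. The outlet leg is 34 mm thick, 40 mm at its beads.
- stub_collar (a point): Centre of the top of the round collar (radius 33.5 mm, 10 mm above the deck) at the foot of the fixed upright stub. Axes as the box. Right-hand three-start thread, outside radius 25 mm: the elbow sinks 36 mm per clockwise turn seen from above (5.7 mm per rad) and stays where it is let go; play about 3.6 mm up and down, 1.3 mm sideways.
- stub_top (a point): Top of the aluminium stub, 48 mm above the collar, radius 10 mm; it widens as a cone to radius 20 mm 12 mm lower. Set down from above at any yaw, the elbow comes to rest on the thread with its rim 20 to 32 mm above the collar; from there it goes down only by turning, until the rim meets the collar.
- hose_mark: Flat yellow arrow strip on the deck, 11 mm wide, 44 to 86 mm from the stub's axis. Origin on that axis at deck height; its x points outward along the arrow, as the outlet must, within 0.75 rad of the box's +y. The elbow can have its outlet along it at rim heights 12 mm apart; the last is 1 to 12 mm above the collar. Setting it down 3.3 to 3.6 rad anticlockwise of the strip leads there.
- key_green_top (a point): Centre of the top of the green key, the middle one of three keys 36 mm apart in a row (red on the right, blue on the left). The top is 62 mm along the box's x and 30 mm along its y, 24 mm above the deck when up, 15 mm when down; the black frame round the keys is 10 mm above the deck. Axes as the box.
- key_green (a joint): Downward stroke of the green key (m): 0 up, 0.009 fully down. A push of 2 to 4 N sends it past its middle, then it snaps down and stays.
- key_red (a joint): Upward stroke of the red key (m): 0 latched down (the start), 0.009 popped up. The keys are interlocked: just one is down, and pressing one lifts the one that was down.
- key_blue (a joint): Downward stroke of the blue key (m): 0 up (the start), 0.009 down.
- extraction_box: Fixed grey sheet-steel extraction box, 180 mm along x, 310 mm along y, deck 60 mm above the table. Origin under it on the table; the stub's axis is at x 0, y +50 mm, the keys at x 0, y -128 (red), -92 (green) and -56 mm (blue).
- tape_roll: Bystander: roll of masking tape lying flat, 98 mm across, 25 mm high; origin under its centre.
- screwdriver: Bystander: red and black screwdriver lying on the table, 187 mm long, 27 mm thick; origin under its middle, y axis along it.
- sample_jar: Bystander: clear jar with a red lid, 57 mm across, 75 mm high; origin under its centre.
- elbow: The loose elbow as a whole; origin at the centre of its lower rim, axes as elbow_center.

How it is judged:
By the outcome, as a careful person would: the job done as asked, in the order asked, and still so for the second after the job is handed in, with the robot touching nothing.
It also fails if it takes over 53 s, if anything falls off the work surface, if the arm or the gripper's body presses on something with over 40 N, if the wrist force passes 120 N, or if a joint passes its speed limit or range.

ROBOT

A 6-joint arm with a two-finger parallel gripper is mounted at the origin on a cart in front of the work surface, level with it; the furniture and walls round the work are solid. World frame = base frame: x ahead of the robot, y to its left, z up, the work surface at z = 0. Lengths are in m, angles in rad, forces in N, time in s.
With the tool pointing down it reaches from about 0.35 to 0.925 m from the base axis. Payload 6.4 kg.
Tool frame: the origin (TCP) lies between the finger pads; the fingertips stand 11 mm ahead of it and the grasp point (between the pads) lies 8 mm behind it; z points along the fingers, y is the direction in which the jaws open and shut (so a half turn about z gives the same grasp; the last joint's range is limited). The gripper opens to 85 mm and grips with 20 to 120 N. Pads are 22 mm wide; open, the fingers measure 114 mm over their backs; the gripper's body (76 mm by 85 mm) begins 54 mm behind the grasp point. The pads swing forward as they close: fully open they stand 13 mm farther back than shut.
Start: joints at [1.049, 0.245, 1.558, -0, 1.339, -0.174], TCP at [0.222, 0.611, 0.242] pointing down, gripper open.
Joint ranges: [-3.13, 3.13], [-1.02, 2.26], [0.13, 2.54], [-0.95, 4.09], [0.21, 2.88], [-2.74, 2.74]. Speed limits (rad/s): [2.57, 2.57, 3.14, 3.14, 3.14, 3.14].

INTERFACE

Orientations are given as a unit quaternion [x, y, z, w].
In Python, from station import observe, camera, camera_model, finish_job gives the robot as it stands. The module is installed in compiled form; this text tells all that it offers.
- The arm moves only by the shell command python3 -m handwheel 'ROWS' [FORCE]. ROWS is JSON, a list of rows, each an object of numbers: "tx", "ty", "tz": the shift along the tool's x, y, z in mm; "ax", "ay", "az": the turn, a rotation vector about the tool's x, y, z in degrees; "claw": the finger opening in mm, from 0 to 85.4. In form: [{"tx": .., "ty": .., "tz": .., "ax": .., "ay": .., "az": .., "claw": ..}, ...]. A call has 1 to 10 rows; each row is the pose to reach, as a shift and turn from the pose commanded when the call began, along the tool's axes at that moment; what a row does not reach only later rows make up. A row lasts 1/8 s, in which the tool goes at most 62.5 mm and 10.7 degrees, less where a joint would pass 70% of its speed; a pose out of reach is approached as far as the arm can. A call with a gripper value outside its range is refused whole. The fingers move at their own pace and stop on an object; FORCE is the grip in N (left out, the last holds). Time passes only in rows, so rows that repeat a pose let the fingers close. It gives the time, the measured TCP pose, the force and the opening at its end, in the units of the state.
- observe(): the state, without advancing time (a new reading comes with each control period).
- camera(name): name is "side" or "top"; returns the picture (384x512x3 uint8, blue, green, red); there is no depth.
- camera_model(name): a dict with "K" (3x3 intrinsics, pixels), "k1" (the pictures are not rectified: a ray, as slopes to the right and down, at radius r is drawn at 1 + k1 r^2 times it, then the intrinsics apply), "cam_to_world" (4x4, takes a point from camera to world coordinates). Camera axes: x right, y up, looking along -z (the intrinsics and any distortion apply to the point x, -y, -z); pixel columns grow to the right and rows downward; lengths in m; the calibration is good to about 2 mm. A picture is of the moment at which its call begins. camera_model takes no time and is no camera call.
- finish_job(): hands the job in, once; it reports no verdict.
The state is a dict: "t": time; "q": joint angles; "qd": joint speeds; "joint_efforts": joint torques, N m; "position": TCP position; "ee_rot": TCP orientation; "force": force on the tool from outside, world axes, zero at the start; "ft_torque": the same for the moment, N m; "width": finger opening in m.
Only numpy, scipy, OpenCV 4.12 (cv2) and the standard library are available. Lean on these libraries where they do the work, as an engineer would, in place of code of your own. Each camera call takes 0.05 s, during which the arm holds its last target.

## Working session

There is one attempt and no reset: what is moved stays moved. The work goes in short steps, Python scripts to look and compute and a shell command to move; the robot and the scene stay as the last step left them, time stands still between calls to the robot, and variables do not carry over. Pictures are saved under pics/ and viewed, and the job is handed in when it is done.

```bash
mkdir -p pics; python3 - <<'E'
from station import *
import cv2, numpy as np
s=observe()
for k,v in s.items(): print(k,np.round(v,3))
for n in("side","top"):
    im=camera(n); cv2.imwrite(f"pics/{n}0.png",im)
    m=camera_model(n); print(n,np.round(np.array(m["K"]),1).tolist(),m["k1"],np.round(np.array(m["cam_to_world"]),4).tolist())
E
```

```text
t 0.0
q [ 1.049  0.246  1.559  0.     1.339 -0.174]
qd [ 0.    -0.001 -0.001  0.001  0.003 -0.001]
joint_efforts [ 2.0000e-03 -4.2950e+01 -3.2613e+01 -0.0000e+00  5.0000e-03  0.0000e+00]
position [0.221 0.611 0.241]
ee_rot [ 0.173  0.985 -0.001 -0.   ]
force [0.393 0.34  0.454]
ft_torque [ 0.01   0.033 -0.002]
width 0.086
side [[400.7, 0.0, 253.7], [0.0, 400.7, 194.7], [0.0, 0.0, 1.0]] -0.05175260477201109 [[0.9146, 0.1819, -0.3611, 0.0348], [-0.4037, 0.4608, -0.7904, -0.8207], [0.0226, 0.8687, 0.4949, 0.6454], [0.0, 0.0, 0.0, 1.0]]
top [[420.1, 0.0, 257.6], [0.0, 420.1, 192.4], [0.0, 0.0, 1.0]] -0.12136472848650236 [[0.0262, 0.9864, -0.1623, 0.2475], [-0.9996, 0.0279, 0.0087, 0.0152], [0.0131, 0.162, 0.9867, 1.1081], [0.0, 0.0, 0.0, 1.0]]
```

View pics/side0.png

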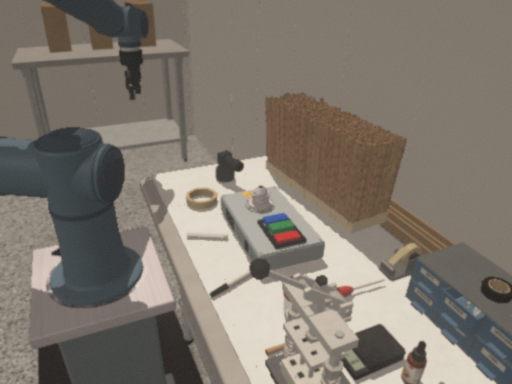

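View pics/top0.png

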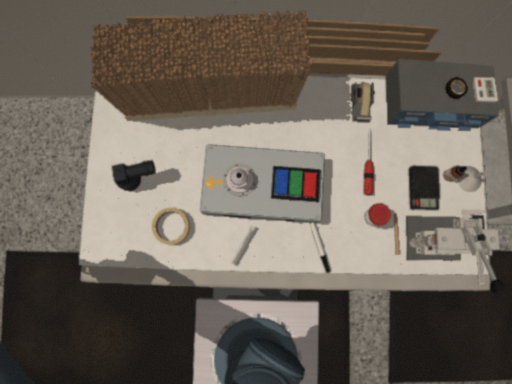

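Top view: elbow near (128,175) with its outlet mouth at about (150,167), stub at (239,178), strip at about (213,182), keys blue/green/red at (281/296/310,184). I'll zoom in before measuring.

```bash
cat > h.py <<'E'
import numpy as np, cv2
from station import *
class Cam:
    def __init__(s,n):
        m=camera_model(n); s.K=np.array(m["K"]); s.k=m["k1"]; s.T=np.array(m["cam_to_world"])
        s.D=np.array([s.k,0,0,0,0.])
        F=np.diag([1,-1,-1.]); s.R=F@s.T[:3,:3].T; s.t=-s.R@s.T[:3,3]
    def proj(s,P):
        return cv2.projectPoints(np.float64(P).reshape(-1,1,3),cv2.Rodrigues(s.R)[0],s.t,s.K,s.D)[0].reshape(-1,2)
    def ray(s,p):
        n=cv2.undistortPoints(np.float64(p).reshape(-1,1,2),s.K,s.D).reshape(-1,2)
        d=np.c_[n,np.ones(len(n))]@s.R
        return s.T[:3,3],d
    def plane(s,p,z):
        o,d=s.ray(p); return o+d*((z-o[2])/d[:,2])[:,None]
def tri(c1,p1,c2,p2):
    o1,d1=c1.ray(p1);o2,d2=c2.ray(p2);d1=d1[0];d2=d2[0]
    x=np.linalg.lstsq(np.c_[d1,-d2],o2-o1,rcond=None)[0]
    a=o1+d1*x[0];b=o2+d2*x[1];return (a+b)/2,np.linalg.norm(a-b)
def crop(im,x0,y0,w,h,f,name):
    cv2.imwrite(name,cv2.resize(im[y0:y0+h,x0:x0+w],None,fx=f,fy=f,interpolation=cv2.INTER_CUBIC))
E
python3 - <<'E'
from h import *
t=cv2.imread("pics/top0.png");s=cv2.imread("pics/side0.png")
crop(t,190,135,150,100,5,"pics/c1.png")
crop(t,95,140,80,60,9,"pics/c2.png")
crop(s,200,135,130,130,4,"pics/c3.png")
E
```

```text
(no output)
```

View pics/c1.png

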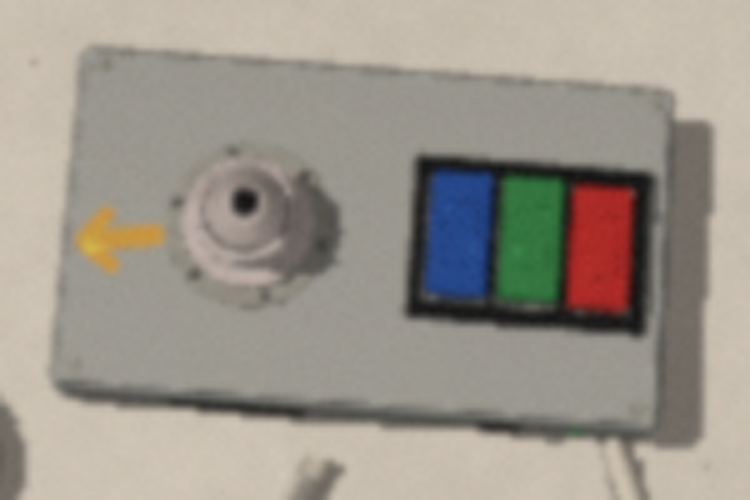

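View pics/c2.png

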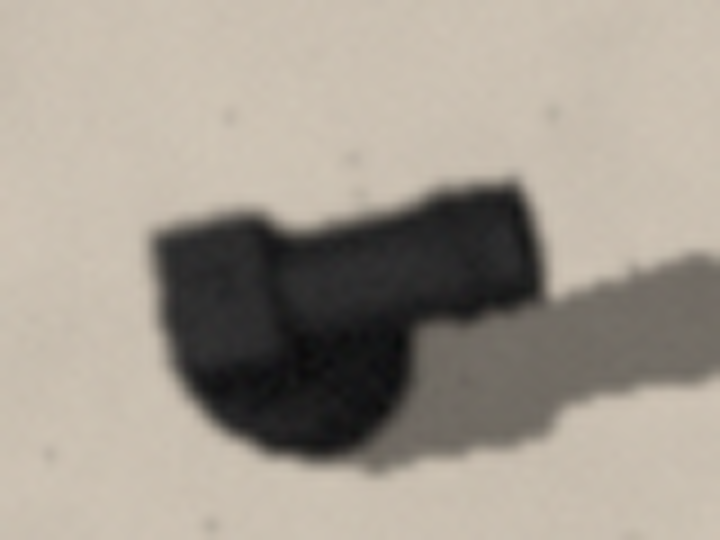

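View pics/c3.png

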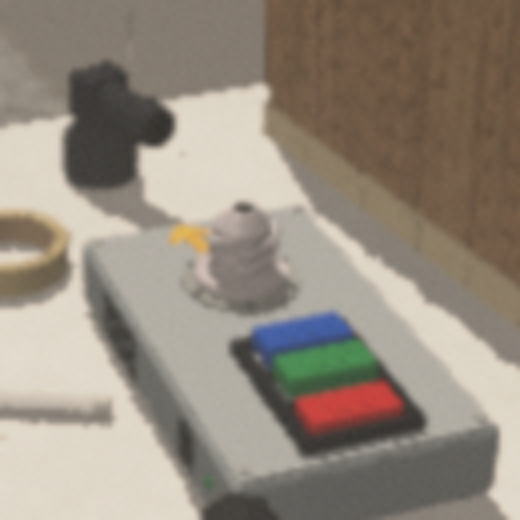

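```bash
cat > meas.py <<'E'
from h import *
t=cv2.imread("pics/top0.png");s=cv2.imread("pics/side0.png")
T=Cam("top");S=Cam("side")
def blob(im,cond,roi):
    x0,y0,x1,y1=roi; I=im.astype(int); m=cond(I[...,0],I[...,1],I[...,2]); k=np.zeros(m.shape,np.uint8); k[y0:y1,x0:x1]=m[y0:y1,x0:x1]
    return k
def cen(k):
    v,u=np.nonzero(k); return np.array([u.mean(),v.mean()])
conds=dict(blue=lambda b,g,r:(b>r+50)&(b>g+30),green=lambda b,g,r:(g>r+30)&(g>b+25),red=lambda b,g,r:(r>g+80)&(r>b+80))
zz=dict(blue=.084,green=.084,red=.075)
P={}
for n,c in conds.items():
    k=blob(t,c,(265,160,330,205)); p=cen(k); P[n]=T.plane(p,zz[n])[0]
    k2=blob(s,c,(255,205,315,250)); p2=cen(k2)
    print(n,k.sum(),p,P[n],"side",k2.sum(),S.plane(p2,zz[n]-.002)[0])
yax=P["blue"]-P["green"]; print("yaw from keys b-g",np.arctan2(-yax[0],yax[1]))
yax=P["blue"]-P["red"]; print("yaw from keys b-r",np.arctan2(-yax[0],yax[1]))
# deck
hsv=cv2.cvtColor(t,cv2.COLOR_BGR2HSV)
def deckm(im,roi):
    k=blob(im,lambda b,g,r:(abs(b-r)<22)&(g<175)&(g>110)&(r-b<14),roi); return k
k=deckm(t,(195,140,330,225)); k=cv2.morphologyEx(k,cv2.MORPH_OPEN,np.ones((3,3)))
cs=max(cv2.findContours(k,0,1)[0],key=cv2.contourArea)
w=T.plane(cs.reshape(-1,2),.06)[:,:2]
r=cv2.minAreaRect(np.float32(w*1000)); print("deck rect",r)
# yellow
k=blob(t,lambda b,g,r:(r>b+70)&(g>b+40),(200,170,228,195)); v,u=np.nonzero(k); 
wt=t[v,u].astype(float); w=T.plane(np.c_[u,v],.06)[:,:2]; c=w.mean(0); e=np.linalg.svd(w-c)[2][0]; print("yellow",k.sum(),c,"pca",np.arctan2(e[1],e[0]))
hole=blob(t,lambda b,g,r:(g<70),(230,168,248,184)); p=cen(hole); print("hole",hole.sum(),p,T.plane(p,.118)[0]); st=T.plane(p,.118)[0]
k=blob(s,lambda b,g,r:(r>b+70)&(g>b+40),(235,185,255,205));w=S.plane(np.c_[np.nonzero(k)[::-1]],.06)[:,:2];print("yellow side",k.sum(),w.mean(0))
hs=blob(s,lambda b,g,r:(g<85),(252,182,270,190)); print("hole side",hs.sum(),cen(hs) if hs.sum() else 0)
if hs.sum(): print(tri(T,p,S,cen(hs)))
print("strip dir",np.arctan2(c[1]-st[1],c[0]-st[0]))
cv2.imwrite("pics/deckmask.png",k*255)
E
python3 meas.py
```

```text
blue 297 [281.33670034 181.22222222] [ 0.44579207 -0.05209029  0.084     ] side 143 [ 0.4487136  -0.05121734  0.082     ]
green 304 [295.71710526 182.13157895] [ 0.44453489 -0.08793563  0.084     ] side 175 [ 0.44589757 -0.08734932  0.082     ]
red 276 [309.5942029  184.18115942] [ 0.44205615 -0.12383691  0.075     ] side 178 [ 0.44525491 -0.12233445  0.073     ]
yaw from keys b-g -0.035057874737890085
yaw from keys b-r -0.0520240655080806
deck rect ((447.5269775390625, -6.322967529296875), (304.62677001953125, 175.6138916015625), 87.41215515136719)
yellow 110 [0.4428365  0.12128197] pca -1.4378353666442616
hole 16 [238.5 175. ] [0.45147996 0.05345773 0.118     ]
yellow side 45 [0.44636856 0.12677251]
hole side 0 0
strip dir 1.6975521766665507
```

```bash
python3 - <<'E'
from h import *
T=Cam("top");S=Cam("side")
c=lambda u,v:[190+(u+.5)/5-.5,135+(v+.5)/5-.5]
p=[c(85,46),c(673,90),c(657,435),c(55,385)]
w=T.plane(p,.06);print(np.round(w,4),w.mean(0))
print(w[0]-w[1],w[3]-w[2])
c3=lambda u,v:[200+(u+.5)/4-.5,135+(v+.5)/4-.5]
print("stubtop side",S.plane([c3(243,208)],.118), tri(T,[c(243,201)],S,[c3(243,208)]))
q=[c3(88,243),c3(300,212),c3(492,430),c3(232,475)]
print("side deck corners",np.round(S.plane(q,.06),4))
E
```

```text
[[ 0.5434  0.1409  0.06  ]
 [ 0.529  -0.1635  0.06  ]
 [ 0.3501 -0.1553  0.06  ]
 [ 0.367   0.1478  0.06  ]] [ 0.44738033 -0.00753284  0.06      ]
[0.01430948 0.30437763 0.        ] [0.0169359  0.30308659 0.        ]
stubtop side [[0.4549028  0.05569764 0.118     ]] (array([0.45277635, 0.0537826 , 0.11917977]), np.float64(0.0022253271654749576))
side deck corners [[ 0.3727  0.1448  0.06  ]
 [ 0.539   0.1303  0.06  ]
 [ 0.5247 -0.1645  0.06  ]
 [ 0.358  -0.1443  0.06  ]]
```

```bash
cat > elb.py <<'E'
from h import *
from scipy.optimize import least_squares
T=Cam("top");S=Cam("side")
t=cv2.imread("pics/top0.png");s=cv2.imread("pics/side0.png")
g=cv2.resize(cv2.cvtColor(t,6)[140:200,95:175],None,fx=8,fy=8,interpolation=cv2.INTER_CUBIC)
k=(g<85).astype(np.uint8); cs=max(cv2.findContours(k,0,1)[0],key=cv2.contourArea).reshape(-1,2)
up=lambda c:np.c_[95+(c[:,0]+.5)/8-.5,140+(c[:,1]+.5)/8-.5]
px=up(cs)
# c2 crop coords (9x)
q=np.c_[(px[:,0]+.5-95)*9,(px[:,1]+.5-140)*9]
arc=px[(q[:,1]>375)&(q[:,0]<400)]
w=T.plane(arc,0)[:,:2]
r=least_squares(lambda a:np.hypot(*(w-a[:2]).T)-.033,w.mean(0)+[.03,0]); print("skirt c r=33",r.x,np.abs(r.fun).max())
r2=least_squares(lambda a:np.hypot(*(w-a[:2]).T)-a[2],[*r.x,.033]); print("free",r2.x)
# leg edges
U=px[(q[:,0]>300)&(q[:,0]<410)&(q[:,1]<260)]; L=px[(q[:,0]>415)&(q[:,0]<480)&(q[:,1]>270)]
U2=px[(q[:,0]>440)&(q[:,0]<505)&(q[:,1]<220)]
L2=px[(q[:,0]>440)&(q[:,0]<515)&(q[:,1]>280)]
for n,e in(("U",U),("U bead",U2),("Lbead",L2)):
    W=T.plane(e,.076)[:,:2]; c=W.mean(0); d=np.linalg.svd(W-c)[2][0]; print(n,len(e),c,np.arctan2(d[1],d[0]))
M=px[(q[:,0]>520)&(q[:,1]>200)&(q[:,1]<285)]; W=T.plane(M,.076)[:,:2]; print("mouth edge",W.mean(0)); m=W.mean(0)
print("dir skirt->mouth",np.arctan2(*(m-r.x)[::-1]),np.linalg.norm(m-r.x))
# top face corners
c2=lambda u,v:[95+(u+.5)/9-.5,140+(v+.5)/9-.5]
f=T.plane([c2(152,235),c2(263,213),c2(285,352),c2(180,372)],.097); print("topface",f.round(4),f.mean(0))
# side view
g=cv2.resize(cv2.cvtColor(s,6)[140:190,205:255],None,fx=10,fy=10,interpolation=cv2.INTER_CUBIC)
cv2.imwrite("pics/es.png",g)
E
python3 elb.py
```

```text
skirt c r=33 [0.45765744 0.35569288] 0.005230332159280676
free [0.46891642 0.35375131 0.04287149]
U 97 [0.48010273 0.32150898] 1.822065967806926
U bead 58 [0.49047479 0.28857746] 1.7297529652118322
Lbead 67 [0.45337208 0.2844315 ] -1.352301261577872
mouth edge [0.47636944 0.26988813]
dir skirt->mouth -1.3560814241265027 0.08782137646450534
topface [[0.471  0.3723 0.097 ]
 [0.478  0.3413 0.097 ]
 [0.4391 0.3319 0.097 ]
 [0.4327 0.361  0.097 ]] [0.4552029  0.35162028 0.097     ]
```

View pics/es.png

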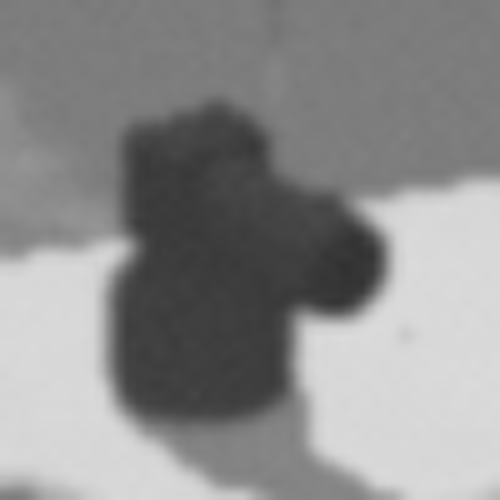

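```bash
python3 - <<'E'
from h import *
S=Cam("side");T=Cam("top")
c=lambda u,v:[205+(u+.5)/10-.5,140+(v+.5)/10-.5]
b=S.plane([c(203,419)],0)[0]; o=S.T[:3,3]; d=(b-o)[:2]; d/=np.linalg.norm(d); print("skirt",b[:2]+.033*d)
m=S.plane([c(352,258)],.076)[0]; print("mouth",m)
# predicted from hypothesis
ax=np.array([.457,.353]);y=-1.345
P=[[*ax,0],[*ax,.098],[*(ax+.085*np.array([np.cos(y),np.sin(y)])),.076]]
print(S.proj(P),T.proj(P)); print((S.proj(P)-[204.5,139.5])*10,(T.proj(P)-[94.5,139.5])*9)
print(observe()["ee_rot"])
E
```

```text
skirt [0.46162658 0.36157179]
mouth [0.48626625 0.28360989 0.076     ]
[[224.3919134  178.33462898]
 [224.01295317 152.52709716]
 [238.38824549 167.50472001]] [[129.56904114 178.91179154]
 [118.37538463 171.2770508 ]
 [153.7633489  166.56236822]]
[[198.91913395 388.34628983]
 [195.12953174 130.27097155]
 [338.88245488 280.04720014]] [[315.62137025 354.70612385]
 [214.8784617  285.99345716]
 [533.37014008 243.56131398]]
[ 1.73032386e-01  9.84915742e-01 -8.26037089e-04 -3.05364683e-04]
```

```bash
cat > mv.py <<'E'
import sys,numpy as np
from scipy.spatial.transform import Rotation as R
from station import observe
# usage: mv.py x y z alpha -> shift/turn for the rows
x,y,z,a=map(float,sys.argv[1:])
s=observe(); r=R.from_quat(s["ee_rot"])
c,sn=np.cos(a),np.sin(a)
tgt=R.from_matrix(np.array([[c,sn,0],[sn,-c,0],[0,0,-1]]))
t=r.inv().apply(np.array([x,y,z])-s["position"])*1000
v=(r.inv()*tgt).as_rotvec(degrees=True)
X=r.as_matrix()[:,0]
print("t",round(s["t"],2),"pos",np.round(s["position"],4),"alpha",round(np.arctan2(X[1],X[0]),4),"q",np.round(s["q"],2),"F",np.round(s["force"],1),"w",round(s["width"],4))
print("shift",t.round(1),"turn",v.round(2))
E
python3 mv.py .459 .355 .17 1.80
```

```text
t 0.1 pos [0.2213 0.6107 0.2413] alpha 2.7938 q [ 1.05  0.25  1.56  0.    1.34 -0.17] F [ 0.6 -0.2  0. ] w 0.0854
shift [-310.6 -159.2   71.5] turn [-1.000e-01  3.000e-02  5.694e+01]
```

```bash
python3 -m handwheel '[{"tx":-310.5,"ty":-159,"tz":71.5,"az":57},{"tx":-310.5,"ty":-159,"tz":71.5,"az":57},{"tx":-310.5,"ty":-159,"tz":71.5,"az":57},{"tx":-310.5,"ty":-159,"tz":71.5,"az":57},{"tx":-310.5,"ty":-159,"tz":71.5,"az":57},{"tx":-310.5,"ty":-159,"tz":71.5,"az":57},{"tx":-310.5,"ty":-159,"tz":71.5,"az":57},{"tx":-310.5,"ty":-159,"tz":71.5,"az":57}]' 40
python3 - <<'E'
from h import *
for n,(x,y,w,h) in(("top",(90,130,100,75)),("side",(195,100,80,90))):
    im=camera(n);cv2.imwrite(f"pics/{n}1.png",im);crop(im,x,y,w,h,6,f"pics/{n}1c.png")
E
python3 mv.py .459 .355 .07 1.80
```

```text
t 0.2 pos [0.2214 0.6108 0.2416] alpha 2.7938 q [ 1.05  0.25  1.56  0.    1.34 -0.17] F [ 0.  -0.9  0.5] w 0.0854
shift [-310.6 -159.3  171.7] turn [-7.000e-02  2.000e-02  5.694e+01]schema error: expected keys tx, ty, tz, ax, ay, az, claw
```

View pics/top1c.png

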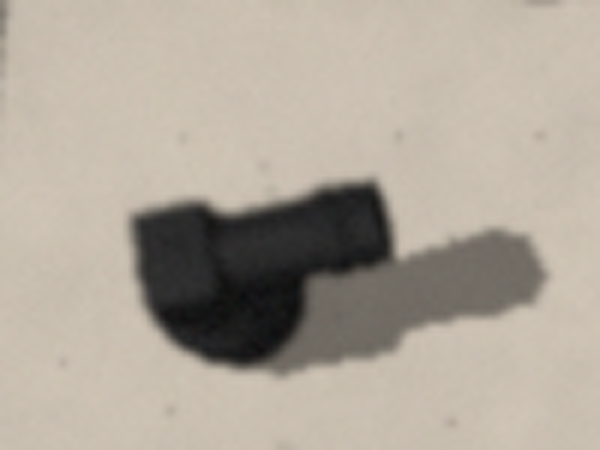

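View pics/side1c.png

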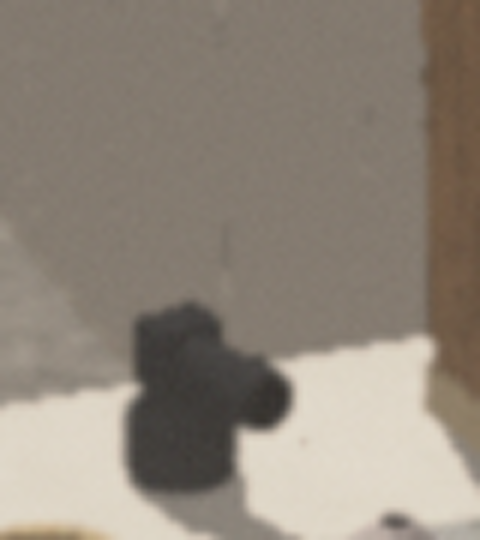

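All seven keys are required, so that move was refused and the elbow hasn't moved. I'll send it again with every key.

```bash
python3 -m handwheel '[{"tx":-310.5,"ty":-159,"tz":71.5,"ax":0,"ay":0,"az":57,"claw":85},{"tx":-310.5,"ty":-159,"tz":71.5,"ax":0,"ay":0,"az":57,"claw":85},{"tx":-310.5,"ty":-159,"tz":71.5,"ax":0,"ay":0,"az":57,"claw":85},{"tx":-310.5,"ty":-159,"tz":71.5,"ax":0,"ay":0,"az":57,"claw":85},{"tx":-310.5,"ty":-159,"tz":71.5,"ax":0,"ay":0,"az":57,"claw":85},{"tx":-310.5,"ty":-159,"tz":71.5,"ax":0,"ay":0,"az":57,"claw":85},{"tx":-310.5,"ty":-159,"tz":71.5,"ax":0,"ay":0,"az":57,"claw":85},{"tx":-310.5,"ty":-159,"tz":71.5,"ax":0,"ay":0,"az":57,"claw":85}]' 40
python3 - <<'E'
from h import *
for n,(x,y,w,h) in(("top",(90,130,100,75)),("side",(195,100,80,90))):
    im=camera(n);cv2.imwrite(f"pics/{n}2.png",im);crop(im,x,y,w,h,6,f"pics/{n}2c.png")
E
python3 mv.py .459 .355 .07 1.80
```

```text
t: 1.2
position: [0.4589, 0.3561, 0.1708]
ee_rot: [0.622, 0.783, -0.0, -0.0]
force: [-0.4, 0.4, 0.9]
width: 0.0847
t 1.3 pos [0.4586 0.3568 0.1711] alpha 1.8008 q [0.47 0.16 1.79 0.   1.19 0.24] F [ 0.6 -0.4 -0.3] w 0.0849
shift [ -1.9  -0.  101.1] turn [ 0.02 -0.02  0.05]
```

View pics/top2c.png

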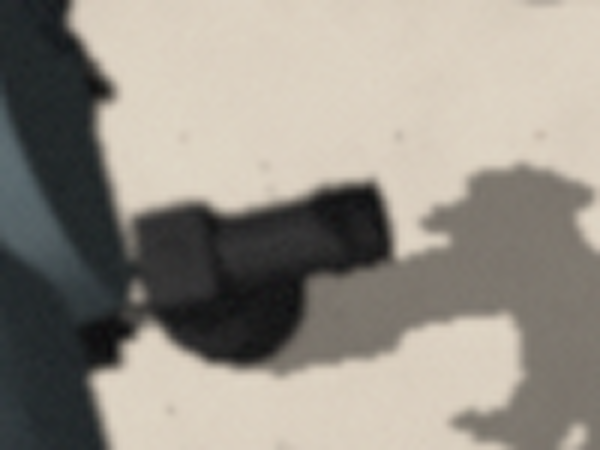

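View pics/side2c.png

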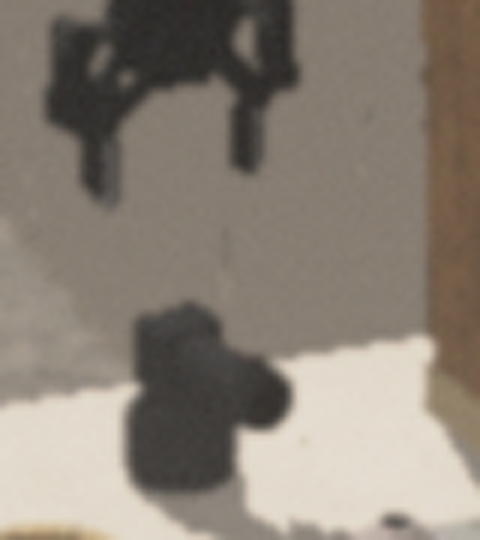

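The top view shows the elbow at about (120,175), with the gripper to its left. The side view shows the open fingers either side of the elbow's top: tips at about (212,133) and (236,127), elbow axis at about u=224. I'll check the side camera's bias using the known TCP.

```bash
python3 - <<'E'
from h import *
S=Cam("side")
p=[[195+103/6-.4,100+200/6-.4],[195+245/6-.4,100+166/6-.4]]
for z in(.165,.172): w=S.plane(p,z); print(w.mean(0),w[0]-w[1],np.linalg.norm(w[0]-w[1]))
E
```

```text
[0.46929953 0.38589685 0.165     ] [-0.09300294 -0.02265655  0.        ] 0.09572286399467334
[0.46296729 0.36831353 0.172     ] [-9.16476689e-02 -2.23263933e-02 -5.55111512e-17] 0.09432795472129334
```

```bash
python3 -m handwheel '[{"tx":0,"ty":0,"tz":50,"ax":0,"ay":0,"az":0,"claw":85},{"tx":0,"ty":0,"tz":85,"ax":0,"ay":0,"az":0,"claw":85},{"tx":0,"ty":0,"tz":100,"ax":0,"ay":0,"az":0,"claw":85},{"tx":0,"ty":0,"tz":100,"ax":0,"ay":0,"az":0,"claw":60},{"tx":0,"ty":0,"tz":100,"ax":0,"ay":0,"az":0,"claw":40},{"tx":0,"ty":0,"tz":100,"ax":0,"ay":0,"az":0,"claw":30},{"tx":0,"ty":0,"tz":100,"ax":0,"ay":0,"az":0,"claw":30},{"tx":0,"ty":0,"tz":100,"ax":0,"ay":0,"az":0,"claw":30}]' 60
python3 mv.py .459 .355 .17 1.80
```

```text
t: 2.3
position: [0.4603, 0.3566, 0.0729]
ee_rot: [0.622, 0.783, 0.001, 0.0]
force: [-2.8, 0.5, 6.4]
width: 0.0434
t 2.3 pos [0.4603 0.3566 0.0729] alpha 1.7989 q [0.46 0.3  1.83 0.   1.01 0.24] F [-2.8  0.5  6.4] w 0.0434
shift [ -1.2  -1.3 -97.1] turn [ 0.16 -0.07 -0.06]
```

```bash
python3 -m handwheel '[{"tx":0,"ty":0,"tz":-30,"ax":0,"ay":0,"az":0,"claw":30},{"tx":0,"ty":0,"tz":-80,"ax":0,"ay":0,"az":0,"claw":30},{"tx":0,"ty":0,"tz":-130,"ax":0,"ay":0,"az":0,"claw":30},{"tx":0,"ty":0,"tz":-150,"ax":0,"ay":0,"az":0,"claw":30},{"tx":0,"ty":0,"tz":-150,"ax":0,"ay":0,"az":0,"claw":30}]'
python3 - <<'E'
from h import *
for n,(x,y,w,h) in(("top",(90,130,100,75)),("side",(195,70,90,100))):
    im=camera(n);cv2.imwrite(f"pics/{n}3.png",im);crop(im,x,y,w,h,6,f"pics/{n}3c.png")
E
python3 mv.py .453 .0545 .22 2.006
```

```text
t: 2.92
position: [0.4597, 0.356, 0.2216]
ee_rot: [0.622, 0.783, 0.001, 0.001]
force: [-0.3, -0.8, -2.8]
width: 0.0434
t 3.02 pos [0.4582 0.3552 0.2183] alpha 1.7989 q [0.46 0.11 1.76 0.   1.28 0.24] F [ 1.4 -0.4 -2.5] w 0.0436
shift [-291.7  -73.    -1.2] turn [ -0.22   0.03 -11.87]
```

View pics/top3c.png

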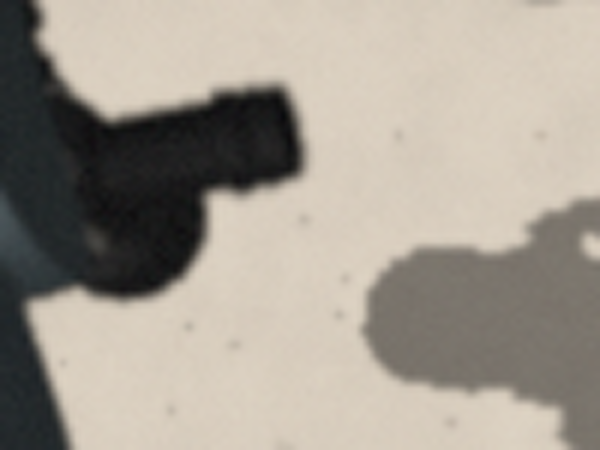

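View pics/side3c.png

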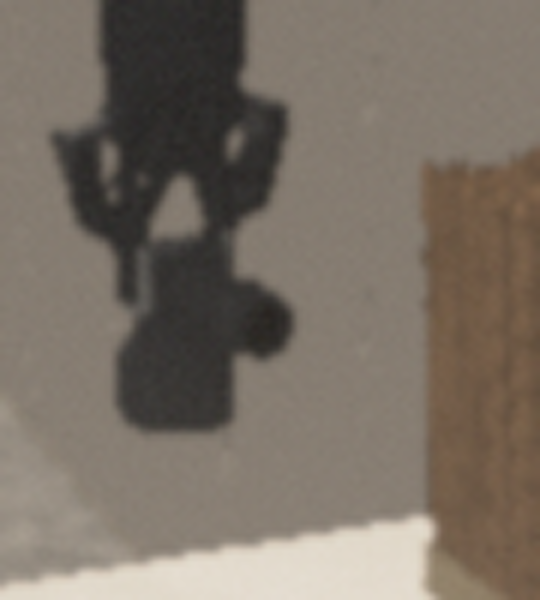

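```bash
python3 - <<'E'
from h import *
T=Cam("top");S=Cam("side")
z=.2214
a=np.array([.4582,.3552]);al=1.7989;o=-np.array([np.cos(al),np.sin(al)]);n=np.array([-o[1],o[0]])
m=T.plane([[90+(297+.5)/6-.5,130+(130+.5)/6-.5]],z)[0,:2]
print("top mouth along,side",(m-a)@o,(m-a)@n)
# skirt lower arc: bottom of the rim in top pic ~ (130,297)
b=T.plane([[90+(128+.5)/6-.5,130+(298+.5)/6-.5]],z-.076)[0,:2]; print("skirt near pt",(b-a)@o,(b-a)@n)
r=T.plane([[90+(207+.5)/6-.5,130+(215+.5)/6-.5]],z-.076)[0,:2]; print("skirt right pt",(r-a)@o,(r-a)@n)
p=S.plane([[195+178.5/6-.5,70+431/6-.5],[195+267/6-.5,70+318/6-.5]],z-.076); print("side skirt bottom",(p[0,:2]-a)@o,(p[0,:2]-a)@n)
print(S.proj([[*a,z-.076]]),[195+178.5/6-.5])
E
```

```text
top mouth along,side 0.0880375491236368 -0.000785159408170247
skirt near pt -0.005354614979450119 -0.03024997980006507
skirt right pt 0.030672117392134466 -0.003550595751575721
side skirt bottom 0.016902421631198317 -0.009824788582465107
[[223.93681577 139.10701165]] [224.25]
```

The elbow is held upright, with the skirt bottom at side px (225,141) and the mouth at top px (139,151). Its offset from the TCP is within about 3 mm. Next I'll carry it over the stub.

```bash
python3 -m handwheel '[{"tx":-60,"ty":-15,"tz":-4,"ax":0,"ay":0,"az":-3,"claw":30},{"tx":-120,"ty":-30,"tz":-4,"ax":0,"ay":0,"az":-6,"claw":30},{"tx":-180,"ty":-45,"tz":-4,"ax":0,"ay":0,"az":-9,"claw":30},{"tx":-240,"ty":-60,"tz":-4,"ax":0,"ay":0,"az":-12,"claw":30},{"tx":-275,"ty":-69,"tz":-4,"ax":0,"ay":0,"az":-12,"claw":30},{"tx":-292,"ty":-73,"tz":-4,"ax":0,"ay":0,"az":-12,"claw":30},{"tx":-292,"ty":-73,"tz":-4,"ax":0,"ay":0,"az":-12,"claw":30},{"tx":-292,"ty":-73,"tz":-4,"ax":0,"ay":0,"az":-12,"claw":30}]'
python3 - <<'E'
from h import *
for n,(x,y,w,h) in(("top",(190,130,100,75)),("side",(200,110,100,110))):
    im=camera(n);cv2.imwrite(f"pics/{n}4.png",im);crop(im,x,y,w,h,5,f"pics/{n}4c.png")
E
python3 mv.py .453 .0545 .22 2.006
```

```text
t: 4.03
position: [0.4535, 0.0554, 0.2233]
ee_rot: [0.537, 0.844, -0.0, -0.001]
force: [-0.8, -0.6, -2.0]
width: 0.0433
t 4.12 pos [0.4538 0.0556 0.224 ] alpha 2.0096 q [-0.13 -0.21  2.05  0.    1.3  -0.57] F [ 1.5 -0.1 -1.9] w 0.0431
shift [-0.7 -1.2  4. ] turn [-0.07 -0.05  0.21]
```

View pics/top4c.png

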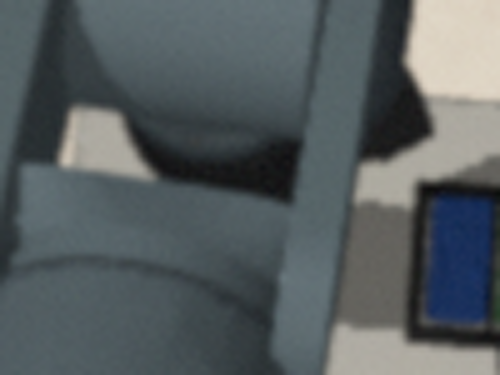

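View pics/side4c.png

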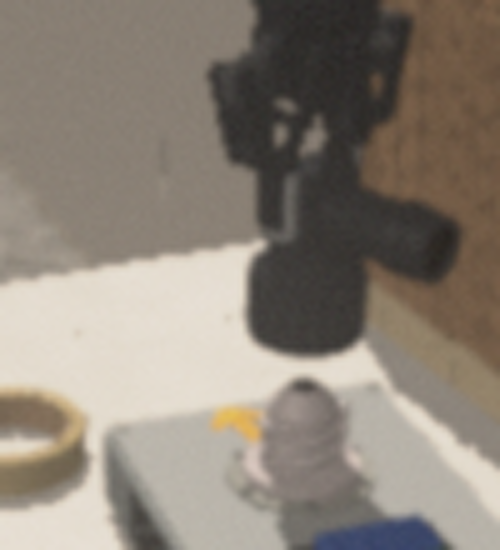

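Side view: elbow skirt centre at about u=261 and stub centre at about u=260.5, so they line up. The arm blocks the top camera here. I'll lower it.

```bash
python3 -m handwheel '[{"tx":0,"ty":-1.5,"tz":18,"ax":0,"ay":0,"az":0,"claw":30},{"tx":0,"ty":-1.5,"tz":32,"ax":0,"ay":0,"az":0,"claw":30},{"tx":0,"ty":-1.5,"tz":38,"ax":0,"ay":0,"az":0,"claw":30},{"tx":0,"ty":-1.5,"tz":42,"ax":0,"ay":0,"az":0,"claw":30},{"tx":0,"ty":-1.5,"tz":44,"ax":0,"ay":0,"az":0,"claw":30}]'
python3 mv.py .453 .0545 .17 2.006
```

```text
t: 4.75
position: [0.453, 0.0542, 0.1808]
ee_rot: [0.537, 0.844, 0.0, 0.0]
force: [-0.1, 0.0, -2.3]
width: 0.0431
t 4.75 pos [0.453  0.0542 0.1808] alpha 2.0083 q [-0.13 -0.16  2.09  0.    1.21 -0.57] F [-0.1  0.  -2.3] w 0.0431
shift [ 0.3  0.1 10.8] turn [0.01 0.01 0.13]
```

```bash
python3 -m handwheel '[{"tx":0,"ty":0,"tz":3,"ax":0,"ay":0,"az":0,"claw":30},{"tx":0,"ty":0,"tz":6,"ax":0,"ay":0,"az":0,"claw":30},{"tx":0,"ty":0,"tz":6,"ax":0,"ay":0,"az":0,"claw":30}]'
python3 mv.py .453 .0545 .17 2.006
```

```text
t: 5.12
position: [0.4528, 0.0542, 0.1746]
ee_rot: [0.537, 0.844, -0.0, -0.0]
force: [0.2, -0.0, -2.0]
width: 0.0434
t 5.12 pos [0.4528 0.0542 0.1746] alpha 2.0083 q [-0.13 -0.15  2.1   0.    1.19 -0.57] F [ 0.2 -0.  -2. ] w 0.0434
shift [0.2 0.3 4.6] turn [-0.01 -0.01  0.13]
```

```bash
python3 -m handwheel '[{"tx":0,"ty":0,"tz":2,"ax":0,"ay":0,"az":0,"claw":30},{"tx":0,"ty":0,"tz":4,"ax":0,"ay":0,"az":0,"claw":30},{"tx":0,"ty":0,"tz":4,"ax":0,"ay":0,"az":0,"claw":30}]'
python3 mv.py .453 .0545 .17 2.006;python3 -m handwheel '[{"tx":0,"ty":0,"tz":2,"ax":0,"ay":0,"az":0,"claw":30},{"tx":0,"ty":0,"tz":3,"ax":0,"ay":0,"az":0,"claw":30},{"tx":0,"ty":0,"tz":3,"ax":0,"ay":0,"az":0,"claw":30}]'
python3 mv.py .453 .0545 .17 2.006
```

```text
t: 5.5
position: [0.453, 0.0543, 0.1707]
ee_rot: [0.537, 0.844, 0.0, 0.0]
force: [0.2, 0.9, -2.0]
width: 0.0435
t 5.5 pos [0.453  0.0543 0.1707] alpha 2.0083 q [-0.13 -0.14  2.1   0.    1.19 -0.57] F [ 0.2  0.9 -2. ] w 0.0435
shift [0.1 0.1 0.7] turn [ 0.03 -0.01  0.13]
t: 5.88
position: [0.4533, 0.0542, 0.1689]
ee_rot: [0.537, 0.844, 0.0, 0.0]
force: [-2.4, 1.6, 4.7]
width: 0.0432
t 5.88 pos [0.4533 0.0542 0.1689] alpha 2.0085 q [-0.13 -0.14  2.1   0.    1.18 -0.57] F [-2.4  1.6  4.7] w 0.0432
shift [ 0.4 -0.2 -1.1] turn [0.05 0.02 0.14]
```

Contact came at TCP z of about 0.169, which puts the rim about 26 mm above the collar. That fits a 198° turn ending about 6 mm up. I'll screw it down in stages, sinking 0.1 mm per degree.

```bash
python3 -m handwheel '[{"tx":0,"ty":0,"tz":0.6,"ax":0,"ay":0,"az":6,"claw":30},{"tx":0,"ty":0,"tz":1.4,"ax":0,"ay":0,"az":14,"claw":30},{"tx":0,"ty":0,"tz":2.2,"ax":0,"ay":0,"az":22,"claw":30},{"tx":0,"ty":0,"tz":3,"ax":0,"ay":0,"az":30,"claw":30},{"tx":0,"ty":0,"tz":3,"ax":0,"ay":0,"az":30,"claw":30}]'
python3 mv.py .453 .0545 .17 2.006
```

```text
t: 6.5
position: [0.4541, 0.0538, 0.1659]
ee_rot: [0.736, 0.677, 0.001, 0.002]
force: [1.4, -0.6, 3.3]
width: 0.0433
t 6.5 pos [0.4541 0.0538 0.1659] alpha 1.4862 q [-0.13 -0.14  2.1  -0.    1.17 -0.05] F [ 1.4 -0.6  3.3] w 0.0433
shift [ 0.6 -1.1 -4.1] turn [  0.18   0.1  -29.78]
```

```bash
python3 -m handwheel '[{"tx":0,"ty":0,"tz":1,"ax":0,"ay":0,"az":10,"claw":30},{"tx":0,"ty":0,"tz":2,"ax":0,"ay":0,"az":20,"claw":30},{"tx":0,"ty":0,"tz":3,"ax":0,"ay":0,"az":30,"claw":30},{"tx":0,"ty":0,"tz":4,"ax":0,"ay":0,"az":40,"claw":30},{"tx":0,"ty":0,"tz":5,"ax":0,"ay":0,"az":50,"claw":30},{"tx":0,"ty":0,"tz":5,"ax":0,"ay":0,"az":50,"claw":30}]'
python3 mv.py .453 .0545 .17 2.006
python3 - <<'E'
from h import *
im=camera("side");cv2.imwrite("pics/side5.png",im);crop(im,200,110,100,110,5,"pics/side5c.png")
E
```

```text
t: 7.25
position: [0.4537, 0.0536, 0.1607]
ee_rot: [0.953, 0.303, 0.001, 0.001]
force: [0.6, -1.8, 6.3]
width: 0.0435
t 7.25 pos [0.4537 0.0536 0.1607] alpha 0.6158 q [-0.13 -0.13  2.11 -0.    1.16  0.82] F [ 0.6 -1.8  6.3] w 0.0435
shift [-0.  -1.1 -9.3] turn [ 1.400e-01  6.000e-02 -7.965e+01]
```

View pics/side5c.png

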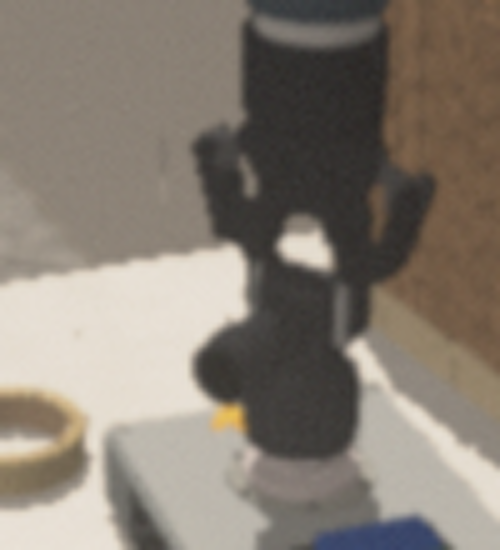

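The elbow is seated on the thread. The outlet mouth is at side px (244,184) and has swung round with the gripper. I'll continue.

```bash
python3 -m handwheel '[{"tx":0,"ty":0,"tz":1,"ax":0,"ay":0,"az":10,"claw":30},{"tx":0,"ty":0,"tz":2,"ax":0,"ay":0,"az":20,"claw":30},{"tx":0,"ty":0,"tz":3,"ax":0,"ay":0,"az":30,"claw":30},{"tx":0,"ty":0,"tz":4,"ax":0,"ay":0,"az":40,"claw":30},{"tx":0,"ty":0,"tz":5,"ax":0,"ay":0,"az":50,"claw":30},{"tx":0,"ty":0,"tz":6,"ax":0,"ay":0,"az":60,"claw":30},{"tx":0,"ty":0,"tz":6,"ax":0,"ay":0,"az":60,"claw":30}]'
python3 mv.py .453 .0545 .17 2.006
```

```text
t: 8.18
position: [0.4533, 0.0536, 0.1547]
ee_rot: [0.977, -0.214, 0.0, 0.001]
force: [-2.1, -2.3, 8.0]
width: 0.0434
t 8.18 pos [0.4533 0.0536 0.1547] alpha -0.4312 q [-0.13 -0.12  2.11 -0.    1.15  1.87] F [-2.1 -2.3  8. ] w 0.0434
shift [ -0.6  -0.7 -15.3] turn [ 1.2000e-01  6.0000e-02 -1.3964e+02]
```

Release, lift clear and turn back half a turn to regrasp, because joint 6 would run out of range.

```bash
python3 -m handwheel '[{"tx":0,"ty":0,"tz":-1,"ax":0,"ay":0,"az":0,"claw":60},{"tx":0,"ty":0,"tz":-1,"ax":0,"ay":0,"az":0,"claw":85},{"tx":0,"ty":0,"tz":-1,"ax":0,"ay":0,"az":0,"claw":85},{"tx":0,"ty":0,"tz":-25,"ax":0,"ay":0,"az":0,"claw":85},{"tx":0,"ty":0,"tz":-60,"ax":0,"ay":0,"az":0,"claw":85},{"tx":0,"ty":0,"tz":-65,"ax":0,"ay":0,"az":-10,"claw":85},{"tx":0,"ty":0,"tz":-65,"ax":0,"ay":0,"az":-20,"claw":85},{"tx":0,"ty":0,"tz":-65,"ax":0,"ay":0,"az":-30,"claw":85},{"tx":0,"ty":0,"tz":-65,"ax":0,"ay":0,"az":-40,"claw":85},{"tx":0,"ty":0,"tz":-65,"ax":0,"ay":0,"az":-50,"claw":85}]'
python3 - <<'E'
from h import *
im=camera("side");cv2.imwrite("pics/side6.png",im);crop(im,200,110,100,110,5,"pics/side6c.png")
E
python3 mv.py .453 .0545 .22 2.71
```

```text
t: 9.43
position: [0.4526, 0.0543, 0.2184]
ee_rot: [0.975, 0.22, -0.0, -0.0]
force: [-0.3, -0.1, 0.5]
width: 0.085
t 9.47 pos [0.4526 0.0543 0.2184] alpha 0.4477 q [-0.13 -0.21  2.06  0.    1.29  0.99] F [ 0.8 -0.1 -1.2] w 0.085
shift [ 0.5 -0.  -1.6] turn [-5.0000e-02 -1.0000e-02 -1.2962e+02]
```

View pics/side6c.png

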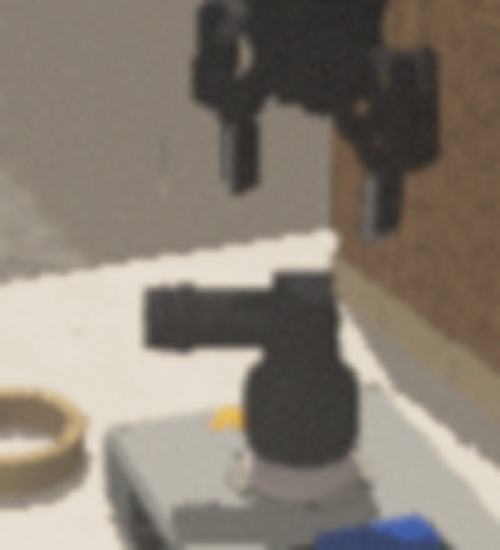

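The elbow stays put, with its outlet pointing left (mouth at about px (230,173)), which fits the expected yaw of about 2.71. I'll finish turning back, then regrasp.

```bash
python3 -m handwheel '[{"tx":0,"ty":0,"tz":0,"ax":0,"ay":0,"az":-10,"claw":85},{"tx":0,"ty":0,"tz":0,"ax":0,"ay":0,"az":-20,"claw":85},{"tx":0,"ty":0,"tz":0,"ax":0,"ay":0,"az":-30,"claw":85},{"tx":0,"ty":0,"tz":0,"ax":0,"ay":0,"az":-40,"claw":85},{"tx":0,"ty":0,"tz":0,"ax":0,"ay":0,"az":-50,"claw":85},{"tx":0,"ty":0,"tz":0,"ax":0,"ay":0,"az":-60,"claw":85},{"tx":0,"ty":0,"tz":0,"ax":0,"ay":0,"az":-70,"claw":85},{"tx":0,"ty":0,"tz":0,"ax":0,"ay":0,"az":-80,"claw":85},{"tx":0,"ty":0,"tz":0,"ax":0,"ay":0,"az":-90,"claw":85}]'
python3 mv.py .453 .0545 .156 2.71
```

```text
t: 10.6
position: [0.4526, 0.0543, 0.2185]
ee_rot: [0.535, 0.845, -0.0, -0.0]
force: [-0.2, -0.8, 0.4]
width: 0.0849
t 10.6 pos [0.4526 0.0543 0.2185] alpha 2.0123 q [-0.13 -0.21  2.06  0.    1.29 -0.57] F [-0.2 -0.8  0.4] w 0.0849
shift [ 0.   0.5 62.5] turn [-2.000e-02 -3.000e-02 -3.997e+01]
```

```bash
python3 -m handwheel '[{"tx":0,"ty":0,"tz":0,"ax":0,"ay":0,"az":-10,"claw":85},{"tx":0,"ty":0,"tz":0,"ax":0,"ay":0,"az":-20,"claw":85},{"tx":0,"ty":0,"tz":0,"ax":0,"ay":0,"az":-30,"claw":85},{"tx":0,"ty":0,"tz":0,"ax":0,"ay":0,"az":-38,"claw":85},{"tx":0,"ty":0,"tz":0,"ax":0,"ay":0,"az":-38,"claw":85}]'
python3 mv.py .453 .0545 .156 2.71
```

```text
t: 11.22
position: [0.4526, 0.0542, 0.2186]
ee_rot: [0.234, 0.972, -0.0, -0.0]
force: [-0.2, 0.2, -0.5]
width: 0.085
t 11.22 pos [0.4526 0.0542 0.2186] alpha 2.6687 q [-0.13 -0.21  2.06  0.    1.29 -1.23] F [-0.2  0.2 -0.5] w 0.085
shift [-0.2  0.4 62.6] turn [-0.01 -0.03 -2.36]
```

```bash
python3 -m handwheel '[{"tx":0,"ty":0,"tz":30,"ax":0,"ay":0,"az":-2.4,"claw":85},{"tx":0,"ty":0,"tz":52,"ax":0,"ay":0,"az":-2.4,"claw":85},{"tx":0,"ty":0,"tz":62,"ax":0,"ay":0,"az":-2.4,"claw":85},{"tx":0,"ty":0,"tz":62,"ax":0,"ay":0,"az":-2.4,"claw":60},{"tx":0,"ty":0,"tz":62,"ax":0,"ay":0,"az":-2.4,"claw":40},{"tx":0,"ty":0,"tz":62,"ax":0,"ay":0,"az":-2.4,"claw":30},{"tx":0,"ty":0,"tz":62,"ax":0,"ay":0,"az":-2.4,"claw":30}]' 60
python3 mv.py .453 .0545 .156 1.697
```

```text
t: 12.1
position: [0.4539, 0.0543, 0.1581]
ee_rot: [0.213, 0.977, 0.0, 0.001]
force: [1.0, 1.9, 3.5]
width: 0.0431
t 12.1 pos [0.4539 0.0543 0.1581] alpha 2.7131 q [-0.13 -0.12  2.11  0.    1.16 -1.27] F [1.  1.9 3.5] w 0.0431
shift [ 0.9 -0.2  2.1] turn [ 0.15  0.1  58.22]
```

```bash
python3 -m handwheel '[{"tx":0,"ty":0,"tz":1,"ax":0,"ay":0,"az":10,"claw":30},{"tx":0,"ty":0,"tz":2,"ax":0,"ay":0,"az":20,"claw":30},{"tx":0,"ty":0,"tz":3,"ax":0,"ay":0,"az":30,"claw":30},{"tx":0,"ty":0,"tz":4,"ax":0,"ay":0,"az":40,"claw":30},{"tx":0,"ty":0,"tz":5,"ax":0,"ay":0,"az":50,"claw":30},{"tx":0,"ty":0,"tz":5.8,"ax":0,"ay":0,"az":58.2,"claw":30},{"tx":0,"ty":0,"tz":5.8,"ax":0,"ay":0,"az":58.2,"claw":30},{"tx":0,"ty":0,"tz":5.8,"ax":0,"ay":0,"az":58.2,"claw":30}]'
python3 mv.py .453 .0545 .156 1.697
python3 - <<'E'
from h import *
im=camera("side");cv2.imwrite("pics/side7.png",im);crop(im,200,110,100,110,5,"pics/side7c.png")
im=camera("top");cv2.imwrite("pics/top7.png",im)
E
```

```text
t: 13.1
position: [0.4538, 0.0541, 0.152]
ee_rot: [0.66, 0.751, 0.001, 0.001]
force: [0.9, 0.6, 5.3]
width: 0.0431
t 13.1 pos [0.4538 0.0541 0.152 ] alpha 1.6997 q [-0.13 -0.12  2.11  0.    1.14 -0.26] F [0.9 0.6 5.3] w 0.0431
shift [ 0.5 -0.7 -4. ] turn [0.14 0.02 0.16]
```

View pics/side7c.png

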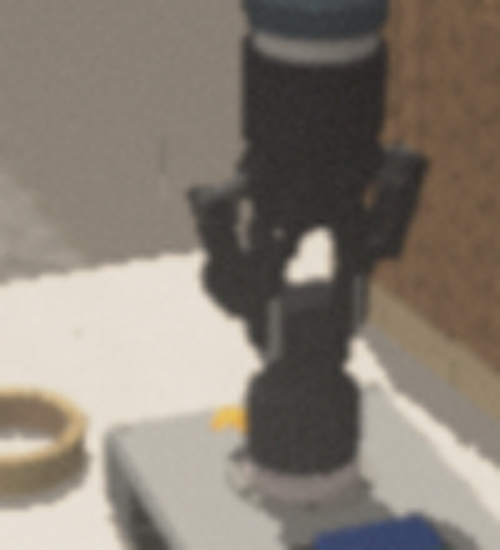

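Side view: the skirt's lower edge is at about px (261,204), with the collar still visible below it. TCP sink says the rim is about 5–6 mm above the collar. I'll release and back away to check from above.

```bash
python3 -m handwheel '[{"tx":0,"ty":0,"tz":-1,"ax":0,"ay":0,"az":0,"claw":60},{"tx":0,"ty":0,"tz":-1,"ax":0,"ay":0,"az":0,"claw":85},{"tx":0,"ty":0,"tz":-1,"ax":0,"ay":0,"az":0,"claw":85},{"tx":0,"ty":0,"tz":-20,"ax":0,"ay":0,"az":0,"claw":85},{"tx":0,"ty":0,"tz":-60,"ax":0,"ay":0,"az":0,"claw":85},{"tx":0,"ty":0,"tz":-80,"ax":0,"ay":0,"az":0,"claw":85},{"tx":0,"ty":0,"tz":-80,"ax":0,"ay":0,"az":0,"claw":85}]'
python3 mv.py .45 -.25 .23 1.524
```

```text
t: 14.08
position: [0.4537, 0.0541, 0.2324]
ee_rot: [0.661, 0.751, 0.001, 0.001]
force: [-0.0, -0.3, 0.1]
width: 0.0849
t 14.07 pos [0.4537 0.0541 0.2324] alpha 1.6981 q [-0.13 -0.22  2.05 -0.    1.31 -0.26] F [-0.  -0.3  0.1] w 0.0849
shift [-301.2  -42.3    2.6] turn [0.19 0.04 9.98]
```

```bash
python3 -m handwheel '[{"tx":-60,"ty":-8,"tz":0,"ax":0,"ay":0,"az":0,"claw":85},{"tx":-120,"ty":-17,"tz":0,"ax":0,"ay":0,"az":2,"claw":60},{"tx":-180,"ty":-25,"tz":0,"ax":0,"ay":0,"az":4,"claw":20},{"tx":-240,"ty":-34,"tz":0,"ax":0,"ay":0,"az":8,"claw":0},{"tx":-280,"ty":-40,"tz":0,"ax":0,"ay":0,"az":10,"claw":0},{"tx":-300,"ty":-42,"tz":0,"ax":0,"ay":0,"az":10,"claw":0},{"tx":-300,"ty":-42,"tz":0,"ax":0,"ay":0,"az":10,"claw":0}]'
python3 - <<'E'
from h import *
im=camera("side");cv2.imwrite("pics/side8.png",im);crop(im,200,120,130,130,4,"pics/side8c.png")
im=camera("top");cv2.imwrite("pics/top8.png",im);crop(im,190,135,150,100,5,"pics/top8c.png")
E
python3 mv.py .447 -.0878 .13 1.524
```

```text
t: 14.95
position: [0.4488, -0.2487, 0.2298]
ee_rot: [0.724, 0.69, 0.0, -0.001]
force: [0.5, -0.6, -0.1]
width: 0.0001
t 15.05 pos [ 0.4491 -0.2474  0.2303] alpha 1.5245 q [-0.73 -0.07  1.92  0.    1.3  -0.68] F [ 0.9 -0.1  0.4] w 0.0001
shift [159.2  -9.3 100.5] turn [-0.06 -0.07  0.03]
```

View pics/top8c.png

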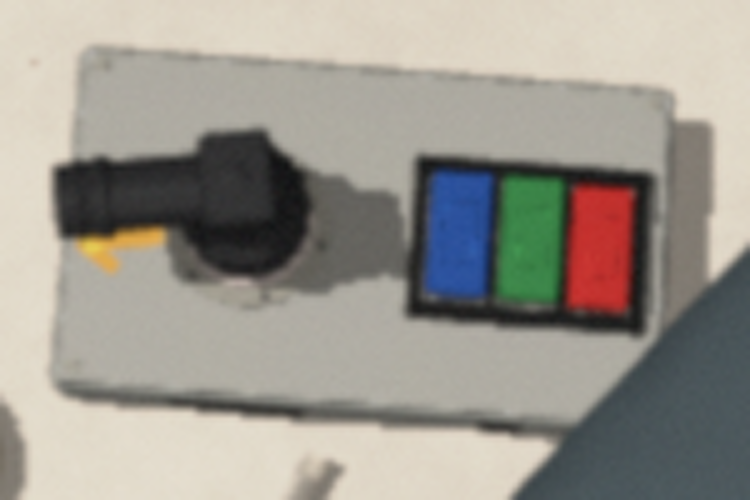

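View pics/side8c.png

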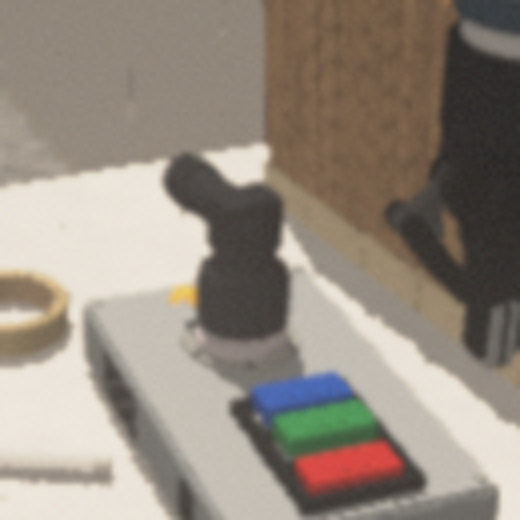

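Top view: the outlet lies over the strip (leg from about (233,172) to the mouth at about (203,174)), and the keys are unchanged. I'll measure the leg direction and rim height.

```bash
python3 - <<'E'
from h import *
T=Cam("top");S=Cam("side")
t=cv2.imread("pics/top8.png")
g=cv2.resize(cv2.cvtColor(t,6)[135:235,190:340],None,fx=5,fy=5,interpolation=cv2.INTER_CUBIC)
k=(g<80).astype(np.uint8);k[:,350:]=0
cs=max(cv2.findContours(k,0,1)[0],key=cv2.contourArea).reshape(-1,2)
px=lambda q:np.c_[190+(q[:,0]+.5)/5-.5,135+(q[:,1]+.5)/5-.5]
z=.152
def line(q):
    W=T.plane(px(q),z)[:,:2];c=W.mean(0);d=np.linalg.svd(W-c)[2][0];d*=np.sign(d[1]);return c,np.arctan2(d[1],d[0])
U=cs[(cs[:,0]>115)&(cs[:,0]<195)&(cs[:,1]<185)];L=cs[(cs[:,0]>112)&(cs[:,0]<165)&(cs[:,1]>200)]
for n,q in(("U",U),("L",L)): print(n,len(q),*line(q))
# midline: column-wise centres over plain leg and beads
col=[]
for x in range(62,185):
    ys=np.nonzero(k[150:245,x])[0]
    col.append([x,150+(ys.min()+ys.max())/2,np.ptp(ys)])
col=np.array(col); q=col[(col[:,0]>62)&(col[:,0]<165)]; print("midline",line(q[:,:2])); print(col[::10].round(1).tolist())
mo=cs[(cs[:,0]<60)&(cs[:,1]>175)&(cs[:,1]<225)]; m=T.plane(px(mo),z)[:,:2].mean(0)
for st in ([.4515,.0535],[.4535,.054],[.4522,.0537]): print("mouth",m,np.linalg.norm(m-st),np.arctan2(m[1]-st[1],m[0]-st[0]))
# block top face corners z=.173
c=T.plane(px(np.array([[198,136],[268,128],[276,216],[212,224]])),.173)[:,:2]; print("block centre",c.mean(0), [np.arctan2(*(c[i]-c[j])[::-1]) for i,j in((0,1),(3,2))])
# side: rim front px
c3=lambda u,v:[200+(u+.5)/4-.5,120+(v+.5)/4-.5]
st=np.array([.4535,.054]); o=S.T[:3,3]; d=st-o[:2]; d/=np.linalg.norm(d)
for rim in(.071,.074,.077,.080,.083): 
    P=S.proj([[*(st-.033*d),rim]])[0]; print(rim,(P-[199.5,119.5])*4)
print("collar front",(S.proj([[*(st-.0335*d),.07]])[0]-[199.5,119.5])*4,"top",(S.proj([[*st,.07+.098+.006]])[0]-[199.5,119.5])*4)
E
python3 - <<'E'
import cv2
im=cv2.imread('pics/side8.png');cv2.imwrite('pics/side8d.png',cv2.resize(im[155:215,235:285],None,fx=10,fy=10,interpolation=cv2.INTER_CUBIC))
E
```

```text
U 79 [0.46354628 0.09454855] 1.6951380977436195
L 52 [0.43110536 0.10086622] 1.7125767646880155
midline (array([0.44544714, 0.11312215]), np.float64(1.6907252303006362))
[[62.0, 199.5, 63.0], [72.0, 200.0, 70.0], [82.0, 199.5, 73.0], [92.0, 198.0, 72.0], [102.0, 197.0, 76.0], [112.0, 198.0, 72.0], [122.0, 195.5, 65.0], [132.0, 195.0, 66.0], [142.0, 193.5, 67.0], [152.0, 192.5, 67.0], [162.0, 192.5, 67.0], [172.0, 194.0, 72.0], [182.0, 198.0, 82.0]]
mouth [0.4460839  0.13913743] 0.08580853281411888 1.633956749901474
mouth [0.4460839  0.13913743] 0.08545982255744497 1.6576844094268242
mouth [0.4460839  0.13913743] 0.08565606733173434 1.642260144079804
block centre [0.45222658 0.05448282] [np.float64(1.7161490555615218), np.float64(1.725985750334217)]
0.071 [239.77058974 353.19881148]
0.074 [239.90122437 349.46135839]
0.077 [240.03220194 345.71368991]
0.08 [240.16352358 341.95577051]
0.083 [240.29519043 338.18756452]
collar front [239.71377237 354.82422956] top [245.22849936 196.70418713]
```

View pics/side8d.png

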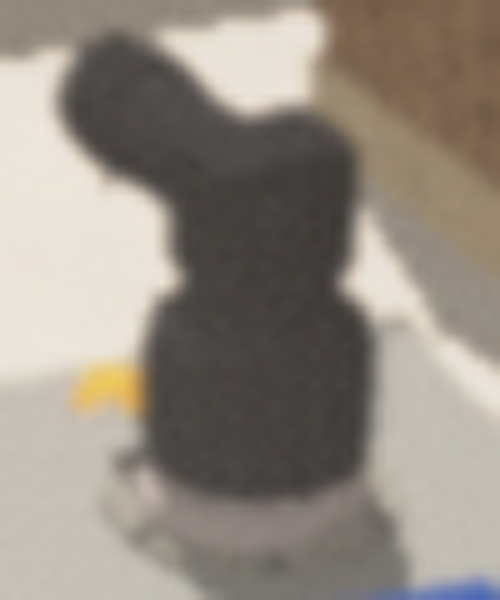

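```bash
python3 - <<'E'
from h import *
S=Cam("side"); st=np.array([.4533,.0541])
o=S.T[:3,3]; d=st-o[:2]; d/=np.linalg.norm(d)
print("stubtop pred",S.proj([[*st,.118]])[0],"obs",[200+243.5/4-.5,135+208.5/4-.5])
im=cv2.cvtColor(cv2.imread("pics/side8.png"),6); print("column",im[196:216,259:263].mean(1).round().tolist())
for rim in(.071,.074,.077,.080,.083): print(rim,S.proj([[*(st-.033*d),rim]])[0])
# initial table elbow bias
a=np.array([.4598,.356]);d2=a-o[:2];d2/=np.linalg.norm(d2)
print("table rim pred",S.proj([[*(a-.033*d2),0]])[0],"obs v",140+419.5/10-.5)
im0=cv2.cvtColor(cv2.imread("pics/side0.png"),6);print(im0[174:186,222:227].mean(1).round().tolist())
E
```

```text
stubtop pred [260.08811285 186.98476746] obs [260.375, 186.625]
column [68.0, 68.0, 68.0, 68.0, 68.0, 69.0, 68.0, 68.0, 80.0, 108.0, 126.0, 132.0, 134.0, 130.0, 116.0, 110.0, 113.0, 118.0, 118.0, 120.0]
0.071 [259.36390725 207.79618566]
0.074 [259.39645852 206.861823  ]
0.077 [259.42909528 205.92490651]
0.08 [259.46181781 204.98542731]
0.083 [259.49462639 204.04337648]
table rim pred [224.9110019  182.24650061] obs v 181.45
[63.0, 63.0, 63.0, 64.0, 64.0, 65.0, 66.0, 77.0, 104.0, 124.0, 132.0, 140.0]
```

Leg direction measures 1.69–1.70 rad, against 1.697 for the strip. The rim is 6–10 mm above the collar (TCP sink and side view), so another 120° isn't possible and this is the last aligned point. Next is the green key.

```bash
python3 -m handwheel '[{"tx":60,"ty":-3.5,"tz":10,"ax":0,"ay":0,"az":0,"claw":0},{"tx":115,"ty":-6.5,"tz":30,"ax":0,"ay":0,"az":0,"claw":0},{"tx":150,"ty":-9,"tz":60,"ax":0,"ay":0,"az":0,"claw":0},{"tx":159,"ty":-9,"tz":100,"ax":0,"ay":0,"az":0,"claw":0},{"tx":159,"ty":-9,"tz":115,"ax":0,"ay":0,"az":0,"claw":0},{"tx":159,"ty":-9,"tz":115,"ax":0,"ay":0,"az":0,"claw":0}]'
python3 - <<'E'
from h import *
im=camera("side");cv2.imwrite("pics/side9.png",im);crop(im,220,120,120,130,4.5,"pics/side9c.png")
E
python3 mv.py .447 -.0878 .086 1.524
```

```text
t: 15.8
position: [0.4473, -0.0889, 0.1156]
ee_rot: [0.723, 0.69, -0.0, -0.001]
force: [0.2, 0.1, 0.6]
width: -0.0001
t 15.85 pos [ 0.4482 -0.0897  0.1168] alpha 1.5234 q [-0.45 -0.06  2.13 -0.    1.07 -0.4 ] F [-0.3 -0.5  0.7] w 0.0001
shift [ 1.8 -1.4 30.8] turn [ 0.05  0.02 -0.03]
```

View pics/side9c.png

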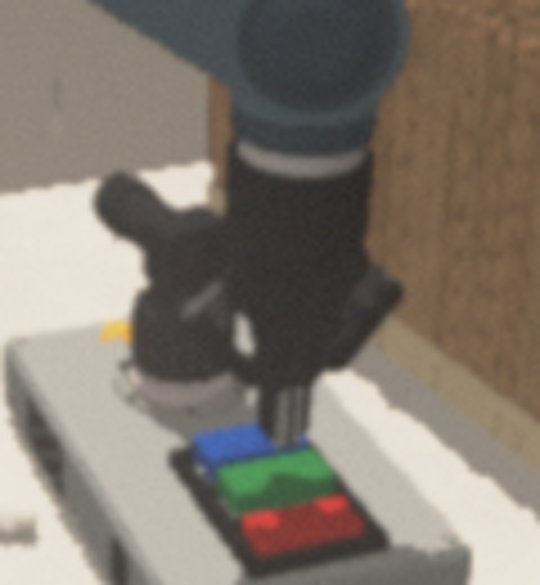

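Side view: the closed fingertips (at about (283,218)) are over the green key, with their shadow on the green and red keys. I'll press down in small steps.

```bash
python3 -m handwheel '[{"tx":2,"ty":-1,"tz":15,"ax":0,"ay":0,"az":0,"claw":0},{"tx":2,"ty":-1,"tz":22,"ax":0,"ay":0,"az":0,"claw":0},{"tx":2,"ty":-1,"tz":25,"ax":0,"ay":0,"az":0,"claw":0},{"tx":2,"ty":-1,"tz":25,"ax":0,"ay":0,"az":0,"claw":0}]'
python3 mv.py .447 -.0878 .085 1.524
python3 -m handwheel '[{"tx":0,"ty":0,"tz":2,"ax":0,"ay":0,"az":0,"claw":0},{"tx":0,"ty":0,"tz":4,"ax":0,"ay":0,"az":0,"claw":0},{"tx":0,"ty":0,"tz":4,"ax":0,"ay":0,"az":0,"claw":0}]'
python3 mv.py .447 -.0878 .085 1.524
```

```text
t: 16.35
position: [0.4467, -0.0875, 0.0908]
ee_rot: [0.724, 0.69, -0.0, -0.0]
force: [0.0, 0.4, -0.6]
width: 0.0001
t 16.35 pos [ 0.4467 -0.0875  0.0908] alpha 1.523 q [-0.44 -0.01  2.14 -0.    1.01 -0.4 ] F [ 0.   0.4 -0.6] w 0.0001
shift [-0.3  0.3  5.8] turn [-0.02 -0.01 -0.06]
t: 16.73
position: [0.4467, -0.0873, 0.0868]
ee_rot: [0.724, 0.69, -0.0, -0.0]
force: [0.2, -0.0, 0.4]
width: -0.0001
t 16.73 pos [ 0.4467 -0.0873  0.0868] alpha 1.5232 q [-0.44 -0.    2.15  0.    1.   -0.4 ] F [ 0.2 -0.   0.4] w -0.0001
shift [-0.5  0.3  1.8] turn [-0.01 -0.01 -0.04]
```

```bash
python3 -m handwheel '[{"tx":0,"ty":0,"tz":1,"ax":0,"ay":0,"az":0,"claw":0},{"tx":0,"ty":0,"tz":2.5,"ax":0,"ay":0,"az":0,"claw":0},{"tx":0,"ty":0,"tz":2.5,"ax":0,"ay":0,"az":0,"claw":0}]'
python3 mv.py .447 -.0878 .085 1.524
python3 - <<'E'
from h import *
im=camera("side");cv2.imwrite("pics/side10.png",im);crop(im,220,120,120,130,4.5,"pics/side10c.png")
E
```

```text
t: 17.1
position: [0.4471, -0.0875, 0.0859]
ee_rot: [0.724, 0.69, -0.0, -0.0]
force: [-6.3, 1.9, 13.5]
width: 0.0
t 17.1 pos [ 0.4471 -0.0875  0.0859] alpha 1.5235 q [-0.44 -0.    2.14 -0.    1.   -0.4 ] F [-6.3  1.9 13.5] w 0.0
shift [-0.3 -0.1  0.9] turn [-0.06 -0.01 -0.03]
```

View pics/side10c.png

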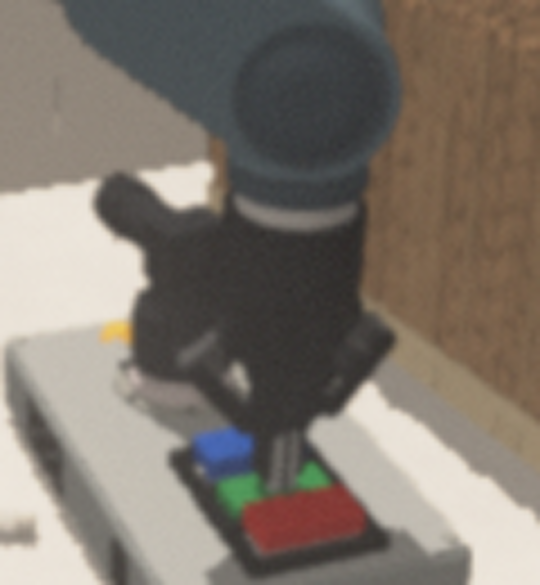

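The key bottomed at 13.5 N with the tip at 0.075; red now stands higher than green. I'll retract and check.

```bash
python3 -m handwheel '[{"tx":0,"ty":0,"tz":-20,"ax":0,"ay":0,"az":0,"claw":0},{"tx":0,"ty":0,"tz":-70,"ax":0,"ay":0,"az":0,"claw":0},{"tx":0,"ty":0,"tz":-120,"ax":0,"ay":0,"az":0,"claw":0},{"tx":-50,"ty":0,"tz":-145,"ax":0,"ay":0,"az":0,"claw":0},{"tx":-110,"ty":0,"tz":-145,"ax":0,"ay":0,"az":0,"claw":0},{"tx":-160,"ty":0,"tz":-145,"ax":0,"ay":0,"az":0,"claw":0},{"tx":-180,"ty":0,"tz":-145,"ax":0,"ay":0,"az":0,"claw":0},{"tx":-180,"ty":0,"tz":-145,"ax":0,"ay":0,"az":0,"claw":0}]'
python3 - <<'E'
from h import *
im=camera("side");cv2.imwrite("pics/side11.png",im);crop(im,200,120,130,130,4,"pics/side11c.png")
im=camera("top");cv2.imwrite("pics/top11.png",im);crop(im,190,135,150,100,5,"pics/top11c.png")
T=Cam("top")
o=cv2.imread("pics/top8.png")
print("elbow region diff top8->now",cv2.absdiff(o,im)[150:200,195:255].mean(), "bystanders", cv2.absdiff(cv2.imread("pics/top0.png"),im)[200:270,140:200].mean(), cv2.absdiff(cv2.imread("pics/top0.png"),im)[90:240,350:490].mean())
s=observe();print(s["t"],s["position"],s["force"])
E
```

```text
t: 18.15
position: [0.4381, -0.2676, 0.2292]
ee_rot: [0.724, 0.689, 0.0, -0.0]
force: [-0.3, 1.1, 0.7]
width: -0.0002
elbow region diff top8->now 1.5825555555555555 bystanders 28.068809523809524 46.70404761904762
18.25 [ 0.43828503 -0.26605122  0.22911573] [-0.0676912   0.06105316  0.09959523]
```

View pics/side11c.png

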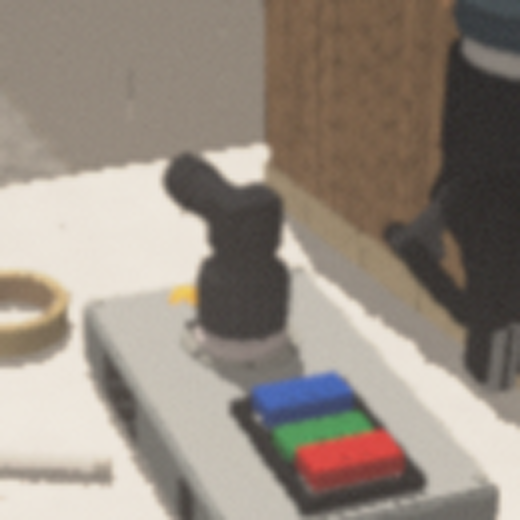

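View pics/top11.png

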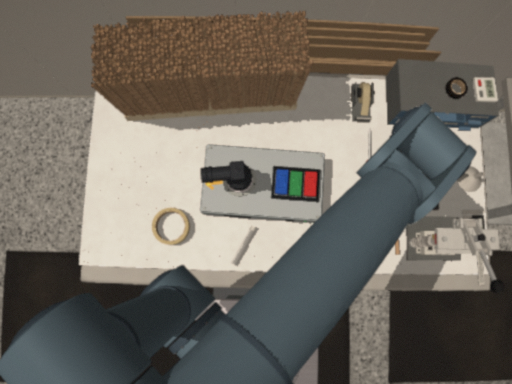

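Blue is up, green is down and red is up. The elbow hasn't moved (outlet over the strip, mouth at about (205,174)). The tape roll is where it was at (171,226), and the arm touches nothing. I'll hand it in.

```bash
python3 -c "
from station import *
print(finish_job())"
```

```text
the job is handed in; nothing more can be done
None
```

I put the elbow on the stub 3.45 rad anticlockwise of the strip and screwed it 198° clockwise. I regrasped once, because joint 6 would have passed its limit. I then let go, pressed the green key to its stop, backed off and handed the job in at about 18 s.

**Outlet direction:** the gripper's yaw at release was 1.698 rad, and the leg edges in the top view gave 1.69–1.71 rad. The strip measured 1.697 rad. The outlet mouth alone gave 1.63–1.66 rad, which I put down to its blurred edge.

**Rim height:** the two estimates disagreed somewhat. The gripper's sink put the rim about 6–8 mm above the collar, and the side picture about 9–10 mm. Both lie within 1–12 mm, so this is the last aligned point before the collar.

**Keys:** the green key met its stop at 13.5 N. The last pictures show green down, and red and blue up.

**Other objects:** the elbow did not move between release and the end, and the tape roll is where it was. The arm hid the jar and most of the screwdriver in the last top view, so I did not confirm those by picture; the moves never went near them.

One early move command was refused because it left out some keys, and nothing moved.

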